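# Half-turn a flask lid to its vent mark and hold it there

### The arm

A 6-joint arm with a two-finger parallel gripper is mounted at the origin on the work surface. World frame = base frame: x ahead of the robot, y to its left, z up, the work surface at z = 0. Lengths are in m, angles in degrees, forces in N, time in s.
With the tool pointing down it reaches from about 0.25 to 0.725 m from the base axis. Payload 9.7 kg.
Tool frame: the origin (TCP) lies on the mounting face of the last link; the fingertips stand 173 mm ahead of it and the grasp point (between the pads) lies 155 mm ahead of it; z points along the fingers, y is the line along which they close (so a half turn about z gives the same grasp; the last joint's range is limited). The gripper opens to 85 mm and grips with 20 to 120 N. Pads are 22 mm wide; open, the fingers measure 114 mm over their backs; the gripper's body (76 mm by 85 mm) begins 54 mm behind the grasp point. The pads swing forward as they close: fully open they stand 13 mm farther back than shut.
Start: joints at [-69.442, 4.979, 10.078, 95.1, 0, 90], TCP at [0.193, -0.515, 0.405] pointing down, gripper open.
Joint ranges: [-179.16, 179.16], [-48.56, 103.87], [-65.8, 70.77], [-126.05, 130.52], [-82.76, 87.17], [-180, 180]. Speed limits (degrees/s): [127.2, 127.2, 147.25, 180, 180, 180].

### API

Orientations are given as [roll, pitch, yaw] about the fixed x, y, z axes, in that order (R = Rz(yaw) Ry(pitch) Rx(roll)).
In Python, from workcell import bot, camera, camera_model, outline_of, pinpoint gives the robot as it stands.
- The arm moves only by the tool move_arm, never from a script. Its arguments are lists of equal length, an entry for each row: "jaw": the closure, from 0 (fully open) to 1 (shut); "delta_pos": the shift along the world's x, y, z in m, a list of three; "yaw": the turn about the world's z in rad. In form: {"jaw": [jaw, ...], "delta_pos": [[dx, dy, dz], ...], "yaw": [yaw, ...]}. A call has 1 to 10 rows; each row shifts and turns the commanded pose from where the row before left it; what a row does not reach is not made up. A row lasts 1/12 s, in which the tool goes at most 41.7 mm and 7.16 degrees, less where a joint would pass 70% of its speed; a pose out of reach is approached as far as the arm can. A call with a gripper value outside its range is refused whole. The fingers move at their own pace and stop on an object; "force" is the grip in N (left out, the last holds). Time passes only in rows, so rows that do not move let the fingers close. It gives the time, the measured TCP pose, the force, the opening and the grip force at its end, in the units of the state.
- bot.get_obs(): the state, without advancing time (a new reading comes with each control period).
- camera(name): name is "scene" or "top"; returns the picture (400x640x3 uint8, red, green, blue); there is no depth.
- camera_model(name): a dict with "fx", "fy", "cx", "cy" (pixels), "R" (3x3) and "t" (3): a world point X has camera coordinates R X + t. Camera axes: x right, y down, z forward; pixel columns grow to the right and rows downward; lengths in m; the calibration is good to about 2 mm. A picture is of the moment at which its call begins. camera_model takes no time and is no camera call.
- bot.job_done(): hands the job in; it is judged then, once.
Trained networks look in the newest picture that a camera, given by its name, has taken for a name from the list of things; names that differ only in an ending like _2 or _b are one class to them, and where a whole thing is asked for, a point or a joint stands for the part that bears it (a point fixed in the world has none). Each returns a list of dicts, best first, with "confidence" (0 to 1); they miss things now and then, are a little off and sometimes report something else, mostly with a low value. They report only what shows in the picture. A call takes as long as a camera call. They do not tell look-alikes from the thing itself.
- outline_of(camera, thing): "mask" (400x640 bool, what is visible of it) and "xy" ([column, row] in pixels, amid what is visible of it).
- pinpoint(camera, thing): "xy" ([column, row] in pixels: a listed point, or the origin of a listed thing).
The state is a dict: "time": time; "q": joint angles; "qd": joint speeds; "joint_efforts": joint torques, N m; "ee_pos": TCP position; "tcp_rot": TCP orientation; "wrist_force": force on the tool from outside, world axes, zero at the start; "torque": the same for the moment, N m; "opening": finger opening in m; "grasp_force": force on a finger pad.
Only numpy, scipy, OpenCV 4.12 (cv2) and the standard library are available. Lean on these libraries where they do the work, as an engineer would, in place of code of your own. Each camera call takes 0.05 s, during which the arm holds its last target. There are 200 camera calls.

### The job

Take the loose lid of the steel flask by its bar, line its two ears up with the two gaps in the flask's collar and lower it until it sits fully home. Then turn it clockwise, seen from above, half of the way to the lock, so that its bar points at the two dark vent marks on the collar, well before the lock clicks, and finish while still gripping the lid there, sitting level in the collar. Leave everything else on the bench where it is.

Things in the scene. Friction and masses are not known exactly. Their poses are not given: they have to be found in the camera images.
- flask: Wide-mouth stainless steel flask, 90 mm across, upright in a low pine stand (130 x 110 mm) that is fixed to the bench and cannot move. Origin: centre of the stand's underside, on the bench and on the flask's axis; z up. Its own +x and -x point to the two gaps in the collar. The flask is the same after half a turn.
- collar (a point): Centre of the flask's collar at its top face, 123.5 mm above the bench. The mouth is 60 mm across inside a flange 5 mm thick. Two gaps facing each other cut the flange, at the flask's +x and -x: each 18 mm wide at the mouth, widening outward, reaching out to 38 mm from the axis.
- ledge (a point): Centre of the flat ledge inside the collar, 110 mm above the bench, that carries the lid. Between ledge and flange an 8 mm high channel for the ears runs only clockwise (seen from above) from each gap, about 78 degrees to a hard stop (locked). From about 50 degrees two sprung steel balls resist with a few N; they click in behind the ears just before the stop.
- vent_mark (a point): Middle of one of two dark marks across from each other on top of the collar, 13 mm long and 3 mm wide, 38 mm from the axis. They lie 40 degrees clockwise (seen from above) from the gaps: half of the way to the lock.
- lid: Loose lid, about 120 g, on the bench the right way up: metal disc 56 mm across, 16 mm thick, with two ears at its underside, at the lid's own +x and -x, 13 mm wide, 6 mm thick, 72 mm over both. Origin: centre of the underside; z up. The same after half a turn: either ear fits either gap. Fully home, its origin is at the ledge and the disc's top 2.5 mm above the collar.
- lid_bar (a point): Middle of the top of the lid's black upright grip bar, 46 mm above the lid's underside. The bar stands on the disc: 50 mm long along the lid's x (the same line as the ears), 14 mm wide, 30 mm high.
- case: Bystander: blue hard-plastic mouthguard case, 65 x 85 x 28 mm; origin at the centre of its underside.
- bottle: Bystander: slim closed steel drinking bottle, 70 mm across, 205 mm tall; origin at the centre of its underside.
- strengthener: Bystander: aluminium V-shaped hand grip strengthener lying flat, about 140 x 90 x 18 mm, long along its own x; origin at about its middle, on the bench.
- dish: Bystander: small white ceramic dish, 100 mm across, 30 mm high, with a grey 60 mm massage ball lying in it; origin at the centre of its underside.
- ball_center (a point): Bystander: centre of the grey silicone massage ball, 60 mm across, that lies in the dish.
- tape: Bystander: roll of tape lying flat, 60 mm across, 25 mm high; origin at the centre of its underside.
- dumbbell: Bystander: small dumbbell lying on the bench, 160 mm long along its own x, 56 mm high; origin under its middle.
Things that resemble listed ones, but are neither listed nor needed, are in the scene too. What is shaped like the lid but blue or turquoise is not meant.

How it is judged (in metres and radians):
On the way:
1. the lid sits fully home in the collar with its ears at the gaps, not yet turned (horizontal distance between lid and flask below 0.004 m and z of lid in the frame of flask between 0.107 and 0.113 m and angle between the x axis of lid and the x axis of flask, either way round below 0.2 rad), for 0.1 s.
At the end, for the whole second after the job is handed in: The lid is in the collar: within 4 mm of the flask's axis, within 3 mm of fully home in height, tilted less than 4.5 degrees, turned clockwise by 30 to 50 degrees (half-way is 40), at rest, and still gripped by the fingers with more than 1.5 N (horizontal distance between lid and flask below 0.004 m and z of lid in the frame of flask between 0.107 and 0.113 m and angle between the x axis of lid and the x axis of flask, either way round between 0.52 and 0.88 rad and angle between lid's own z axis and vertical below 0.08 rad and contact force between the fingers and lid above 1.5 N and angular speed of lid below 0.15 rad/s and linear speed of lid below 0.02 m/s); the arm keeps its last pose, push and grip.
It fails at once if the lid in the collar is turned on past 72 degrees, to the lock click (horizontal distance between lid and flask below 0.004 m and z of lid in the frame of flask below 0.114 m and angle between the x axis of lid and the x axis of flask, either way round above 1.25 rad).
It fails at once if a bystander is moved by more than 30 mm (distance of any of case, bottle, strengthener, dish, tape, dumbbell, ball_center from where it was at the start of the episode above 0.03 m).
It also fails if it takes over 46 s, if anything falls off the work surface, if the arm or the gripper's body presses on something with over 40 N, if the wrist force passes 120 N, or if a joint passes its speed limit or range.

## Working session

There is one attempt and no reset: what is moved stays moved. The work goes in short steps, Python scripts to look and compute and a tool call to move; the robot and the scene stay as the last step left them, time stands still between calls to the robot, and variables do not carry over. Pictures are saved under pics/ and viewed, at most 10 in all, crops included, and the job is handed in when it is done.

Besides the shell and the picture viewer there is one more tool, called after ">>>" in YAML: its name, and indented under it one key for each argument. move_arm: Moves the arm, as the interface text tells. Its arguments: {"type":"object","properties":{"jaw":{"type":"array"},"delta_pos":{"type":"array"},"yaw":{"type":"array"},"force":{"type":"number"}},"required":["jaw","delta_pos","yaw"]}

```bash
mkdir -p pics; cat > h.py <<'E'
import numpy as np, cv2
from workcell import bot, camera, camera_model, outline_of, pinpoint
def ray(c,xy):
    m=camera_model(c);R=np.array(m["R"]);t=np.array(m["t"])
    d=R.T@np.array([(xy[0]-m["cx"])/m["fx"],(xy[1]-m["cy"])/m["fy"],1.]);return -R.T@t,d
def onz(c,xy,z):
    o,d=ray(c,xy);return o+d*(z-o[2])/d[2]
def proj(c,X):
    m=camera_model(c);p=np.array(m["R"])@np.array(X)+np.array(m["t"]);return np.array([m["fx"]*p[0]/p[2]+m["cx"],m["fy"]*p[1]/p[2]+m["cy"]])
Z=dict(collar=.1235,ledge=.11,vent_mark=.1235,lid=0,lid_bar=.046,flask=0)
E
python3 - <<'E'
from h import *
for c in("scene","top"):
    im=camera(c);cv2.imwrite(f"pics/{c}.png",im[:,:,::-1])
    for n in Z:
        for r in pinpoint(c,n): print(c,n,np.round(r["xy"],1),round(r["confidence"],2),onz(c,r["xy"],Z[n]).round(4))
    print(ray(c,(320,200)))
print(bot.get_obs())
E
```

```text
scene collar [388.9 203.9] 0.57 [0.525  0.2548 0.1235]
scene ledge [388.6 206.7] 0.71 [0.5266 0.2554 0.11  ]
scene vent_mark [380.4 206.9] 0.74 [0.5384 0.2307 0.1235]
scene lid [237.1 226.1] 0.77 [ 0.5919 -0.2092  0.    ]
scene lid [227.6 194.8] 0.72 [ 0.4812 -0.2665  0.    ]
scene lid [288.4 175.5] 0.51 [ 0.3806 -0.0799  0.    ]
scene lid_bar [256.5 191.5] 0.84 [ 0.4844 -0.1623  0.046 ]
scene lid_bar [286.7 168.3] 0.65 [ 0.3834 -0.0817  0.046 ]
scene lid_bar [237.3 221. ] 0.59 [ 0.5975 -0.1995  0.046 ]
scene lid_bar [227.1 185.8] 0.56 [ 0.4749 -0.2611  0.046 ]
scene flask [383.7 222.3] 0.92 [0.52   0.2508 0.    ]
(array([1.27257666, 0.17456838, 1.3544861 ]), array([-0.51110454, -0.08560173, -0.85527814]))
top collar [249.7 201.7] 0.82 [0.5243 0.2548 0.1235]
top ledge [248.1 203.2] 0.71 [0.523  0.2613 0.11  ]
top ledge [331.6 122. ] 0.17 [0.7246 0.0696 0.11  ]
top vent_mark [264.  196.2] 0.87 [0.5376 0.2225 0.1235]
top lid [418.2 232.8] 0.74 [ 0.4716 -0.1566  0.    ]
top lid [457. 226.] 0.62 [ 0.4907 -0.2561  0.    ]
top lid [437.2 184.4] 0.56 [ 0.5994 -0.2091  0.    ]
top lid [388.6
[... 386 characters left out ...]
0.02840251, -0.98356692]))
{'time': 0.7, 'q': array([-6.94395753e+01,  4.98130859e+00,  1.00773802e+01,  9.50990506e+01,
       -2.12706766e-03,  9.00004654e+01]), 'qd': array([-0.02830427, -0.03570326,  0.10012389,  0.02577388,  0.01650309,
        0.08865509]), 'joint_efforts': array([ 8.81840715e-04, -5.19963634e+01,  4.64783549e+01,  1.04824147e-03,
        5.11482824e-05,  2.25333885e-06]), 'ee_pos': array([ 0.19315581, -0.51497424,  0.40465355]), 'tcp_rot': array([-1.79997021e+02,  2.12709186e-03,  2.05599594e+01]), 'wrist_force': array([-1.21328426,  0.43535901,  0.35993303]), 'torque': array([ 0.02002126,  0.01157812, -0.05897144]), 'grasp_force': 0.0, 'opening': 0.08527841407775728}
```

View pics/top.png

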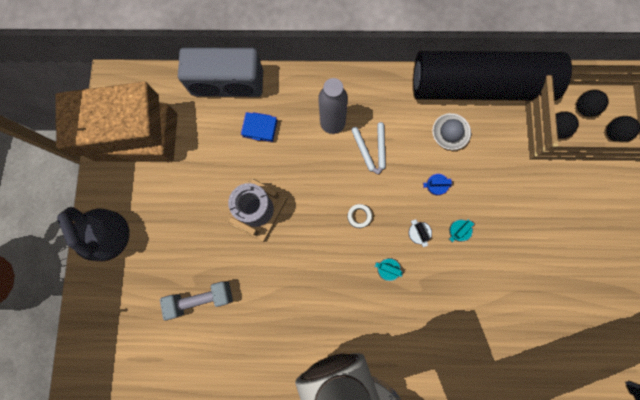

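View pics/scene.png

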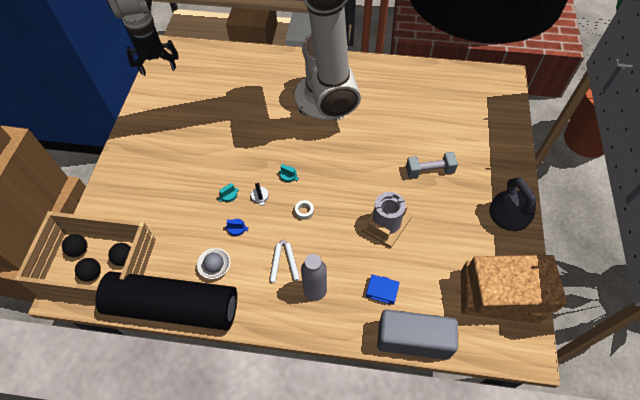

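Lid candidates in the top view are (420,233) metal with a black bar, (461,230) turquoise, (389,269) turquoise and (438,184) blue. The metal one at (420,233) fits the description. I'll confirm it in one enlarged crop, together with the flask.

```bash
python3 - <<'E'
from h import *
t=cv2.imread("pics/top.png");s=cv2.imread("pics/scene.png")
C=lambda i,x,y,r=20:cv2.resize(i[y-r:y+r,x-r:x+r],(300,300),interpolation=cv2.INTER_CUBIC)
cv2.imwrite("pics/crop.png",np.vstack([np.hstack([C(t,421,232),C(t,250,203,30)]),np.hstack([C(s,258,192),C(s,388,208,30)])]))
o=outline_of("top","lid")
for r in o: print(np.round(r["xy"]),r["confidence"],r["mask"].sum())
E
```

```text
[390. 270.] 0.71 465
[418. 232.] 0.66 458
[460. 225.] 0.63 448
```

View pics/crop.png

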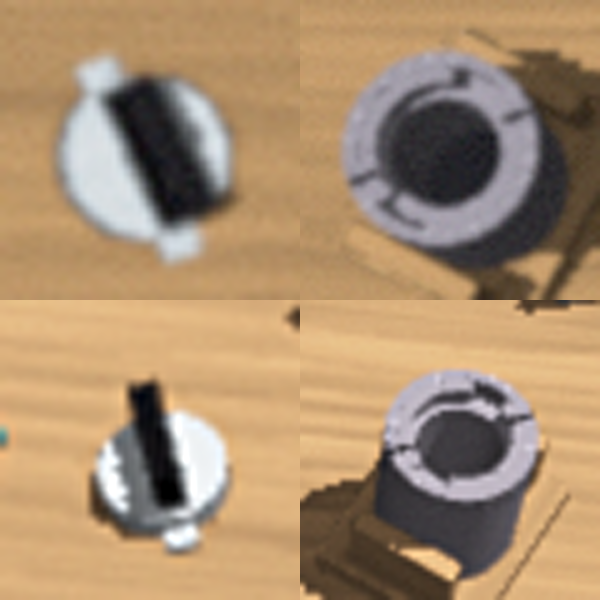

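The crop confirms the lid: bright metal disc with a black bar, ears at about top px (413,221) and (425,246). The flask's gaps are at about (252,188) and (240,215), and the vent marks at about (263.4,196.2) and (232.4,209). Now I'll refine these numerically.

```bash
cat > fit.py <<'E'
from h import *
from scipy.optimize import minimize
def box(cx,lx,ly,z0,z1): return [np.array([[cx+sx*lx/2,sy*ly/2,z] for sx in(-1,1) for sy in(-1,1) for z in(z0,z1)])]
a=np.linspace(0,2*np.pi,60,endpoint=False)
def cyl(r,z0,z1): return [np.array([[r*np.cos(t),r*np.sin(t),z] for t in a for z in(z0,z1)])]
LID=cyl(.028,0,.016)+box(0,.072,.013,0,.006)+box(0,.050,.014,.016,.046)
def sil(c,parts,p,win,S=8):
    x0,y0,w,h=win;im=np.zeros((h*S,w*S),np.uint8);cs,sn=np.cos(p[2]),np.sin(p[2])
    m=camera_model(c)
    for P in parts:
        W=P@np.array([[cs,sn,0],[-sn,cs,0],[0,0,1]])+[p[0],p[1],p[3] if len(p)>3 else 0]
        q=W@np.array(m["R"]).T+np.array(m["t"]);u=q[:,:2]/q[:,2:]*[m["fx"],m["fy"]]+[m["cx"]+.5-x0,m["cy"]+.5-y0]
        cv2.fillPoly(im,[cv2.convexHull(np.round(u*S).astype(np.int32))],255)
    return cv2.resize(im,(w,h),interpolation=cv2.INTER_AREA)/255.
def fit(parts,p0,obs,free=3):
    def cost(p):
        q=list(p)+list(p0[free:]);return sum(((sil(c,parts,q,w)-m)**2).sum() for c,w,m in obs)
    s=np.vstack([np.zeros(3),np.diag([.006,.006,.2])])
    best=min((minimize(cost,np.array(p0[:3])+[0,0,d],method="Nelder-Mead",options=dict(initial_simplex=np.array(p0[:3])+[0,0,d]+s,xatol=1e-5,fatol=1e-4)) for d in(-.3,0,.3)),key=lambda r:r.fun)
    return best.x,best.fun
E
python3 - <<'E'
from fit import *
import itertools
obs=[]
for c,(x,y) in dict(top=(401,212),scene=(240,173)).items():
    w=(x,y,40,40);I=cv2.imread(f"pics/{c}.png")[y:y+40,x:x+40].astype(float)
    sat=(I.max(2)-I.min(2))/(I.max(2)+1)
    if c=="top": pass
    m=np.clip((.45-sat)/.25,0,1); 
    n,l,st,_=cv2.connectedComponentsWithStats((m>.3).astype(np.uint8));k=l[20,20] or 1+st[1:,4].argmax()
    m*=cv2.dilate((l==k).astype(np.uint8),np.ones((3,3)));print(c,m.sum(),np.median(sat))
    obs.append((c,w,m));cv2.imwrite(f"pics/m_{c}.png",m*255)
for o in(obs,obs[:1],obs[1:]):
    x,f=fit(LID,[.478,-.162,np.radians(25)],o);print(x.round(4),np.degrees(x[2]),f)
# marks
L={}
for c,ps in dict(top=[(263.4,196.2),(232.4,209)],scene=[(401.6,201.6),(378,208)]).items():
    g=cv2.cvtColor(cv2.imread(f"pics/{c}.png"),cv2.COLOR_BGR2GRAY).astype(float)
    P=[]
    for p in ps:
        x,y=np.round(p).astype(int);r=3;s=g[y-r:y+r+1,x-r:x+r+1];w=np.clip(np.median(s)-15-s,0,None);yy,xx=np.mgrid[y-r:y+r+1,x-r:x+r+1]
        q=((w*xx).sum()/w.sum(),(w*yy).sum()/w.sum());P.append(onz(c,q,.1235));print(c,p,np.round(q,1))
    d=P[0]-P[1];print("mid",(P[0]+P[1])/2,"len",np.linalg.norm(d),"ang",np.degrees(np.arctan2(d[1],d[0])))
    # outer circle: maximise radial brightness drop
    b=[]
    def ringc(p):
        v=[]
        for rr in(.0435,.0465):
            q=np.array([proj(c,[p[0]+rr*np.cos(t),p[1]+rr*np.sin(t),.1235]) for t in a]).astype(np.float32)
            v.append(cv2.remap(cv2.cvtColor(cv2.imread(f"pics/{c}.png"),cv2.COLOR_BGR2LAB)[:,:,2].astype(np.float32),q[:,0],q[:,1],cv2.INTER_LINEAR).ravel())
        return -abs(v[1]-v[0]).mean()
    r=minimize(ringc,[.524,.255],method="Nelder-Mead",options=dict(initial_simplex=[[.524,.255],[.53,.255],[.524,.261]]));print("ring",c,r.x,r.fun)
E
```

```text
top 484.09129246893167 0.44502617801047123
scene 266.71381426204914 0.4253393665158371
[ 0.4723 -0.1586  0.4094] 23.454395853955223 43.0147309845648
[ 0.4719 -0.1583  0.4378] 25.08214328725509 19.375777313555574
[ 0.4726 -0.16    0.3998] 22.908254626157547 16.465755108726277
top (263.4, 196.2) [264.1 195. ]
top (232.4, 209) [232.5 208. ]
mid [0.52471745 0.25799828 0.1235    ] len 0.07788792629089071 ang -66.18492814044103[ WARN:0@0.711] global loadsave.cpp:1063 imwrite_ Unsupported depth image for selected encoder is fallbacked to CV_8U.
Traceback (most recent call last):
  File "h.py", line 9, in proj
    m=camera_model(c);p=np.array(m["R"])@np.array(X)+np.array(m["t"]);return np.array([m["fx"]*p[0]/p[2]+m["cx"],m["fy"]*p[1]/p[2]+m["cy"]])
ValueError: time passes only in moves, steps and waits
```

```bash
cat > save.py <<'E'
from workcell import camera_model
import pickle;pickle.dump({c:dict(camera_model(c)) for c in("top","scene")},open("cam.pkl","wb"))
E
python3 save.py; sed -i 's/^def ray/import pickle,os\nif os.path.exists("cam.pkl"):\n    _C=pickle.load(open("cam.pkl","rb")); camera_model=lambda c:_C[c]\ndef ray/' h.py
cat > meas.py <<'E'
from fit import *
def lidmask(c,x,y,r=20,src=None):
    I=(cv2.imread(f"pics/{c}.png") if src is None else src)[y-r:y+r,x-r:x+r]
    b=cv2.cvtColor(I,cv2.COLOR_BGR2LAB)[:,:,2].astype(float)-128
    wood=np.median(np.r_[b[0],b[-1]]);m=np.clip((1-b/wood-.25)/.5,0,1)
    n,l,st,_=cv2.connectedComponentsWithStats((m>.3).astype(np.uint8));k=l[r,r] or 1+st[1:,4].argmax()
    m*=cv2.dilate((l==k).astype(np.uint8),np.ones((3,3)))
    return c,(x-r,y-r,2*r,2*r),m
E
python3 - <<'E'
from meas import *
obs=[lidmask("top",421,232),lidmask("scene",260,193)]
out=[]
for o in(obs,obs[:1],obs[1:]):
    x,f=fit(LID,[.472,-.159,np.radians(25)],o);print(x.round(4),np.degrees(x[2]),f)
    for c,w,m in o: print(m.sum(),sil(c,LID,x,w).sum())
for c,w,m in obs: out.append(np.hstack([m,sil(c,LID,x,w),cv2.cvtColor(cv2.imread(f"pics/{c}.png"),cv2.COLOR_BGR2GRAY)[w[1]:w[1]+40,w[0]:w[0]+40]/255]))
cv2.imwrite("pics/m.png",cv2.resize((np.vstack(out)*255).astype(np.uint8),None,fx=5,fy=5,interpolation=0))
for c,ps in dict(top=[(263.4,196.2),(232.4,209)],scene=[(401.6,201.6),(378,208)]).items():
    im=cv2.imread(f"pics/{c}.png");g=cv2.cvtColor(im,cv2.COLOR_BGR2GRAY).astype(np.float32);lb=cv2.cvtColor(im,cv2.COLOR_BGR2LAB).astype(np.float32)
    def smp(p,r,ang,I):
        q=np.array([proj(c,[p[0]+r*np.cos(t),p[1]+r*np.sin(t),.1235]) for t in ang]).astype(np.float32);return cv2.remap(I,q[:,0],q[:,1],cv2.INTER_LINEAR).ravel()
    NM=lambda f,x0:minimize(f,x0,method="Nelder-Mead",options=dict(initial_simplex=[x0,[x0[0]+.005,x0[1]],[x0[0],x0[1]+.005]]))
    for nm,f in dict(b=lambda p:-abs(smp(p,.0465,a,lb[:,:,2])-smp(p,.0435,a,lb[:,:,2])).mean(),inner=lambda p:-abs(smp(p,.0315,a,g)-smp(p,.0285,a,g)).mean(),g=lambda p:-abs(smp(p,.0465,a,g)-smp(p,.0435,a,g)).mean()).items():
        r=NM(f,[.524,.256]);print(c,nm,r.x.round(4),r.fun)
    A=np.radians(np.arange(0,180,.5))
    for ctr in([.524,.256],[.5245,.2545]):
        v=sum(smp(ctr,q,A+k,g) for q in(.035,.037,.039,.041) for k in(0,np.pi));v=cv2.GaussianBlur(np.r_[v,v,v][None],(0,0),4).ravel()[360:720]
        mins=[(i/2,round(float(v[i]))) for i in range(360) if v[i]<v[i-1] and v[i]<=v[(i+1)%360]];print(c,ctr,"dark axes",mins,round(float(np.median(v))))
E
```

```text
[ 0.4724 -0.1589  0.4104] 23.51669426789337 26.792943038735103
471.8333333333333 459.4156862745098
273.1875 272.34509803921566
[ 0.4716 -0.1582  0.4235] 24.26578583200295 7.277504805843906
471.8333333333333 459.38039215686274
[ 0.4736 -0.1605  0.4176] 23.92633236192344 6.782154880334486
273.1875 271.4509803921569
top b [0.5236 0.2603] -12.244124412536621
top inner [0.525  0.2601] -39.644676208496094
top g [0.5236 0.2591] -30.15076446533203
top [0.524, 0.256] dark axes [(26.5, 1276), (55.0, 1226), (74.5, 1206), (93.0, 1178), (113.5, 892), (136.5, 1025), (160.5, 1138), (172.5, 1154)] 1213
top [0.5245, 0.2545] dark axes [(28.5, 1272), (41.5, 1238), (58.0, 1182), (75.0, 1136), (93.0, 1086), (113.0, 860), (134.5, 993), (157.5, 1152), (174.5, 1178)] 1160
scene b [0.5259 0.2577] -14.108121871948242
scene inner [0.5272 0.2564] -49.273616790771484
scene g [0.526  0.2575] -34.84785079956055
scene [0.524, 0.256] dark axes [(17.5, 1481), (42.5, 1459), (63.0, 1484), (71.5, 1469), (113.0, 1000), (141.0, 1161), (165.5, 1248)] 1466
scene [0.5245, 0.2545] dark axes [(15.0, 1492), (29.0, 1486), (44.0, 1446), (69.0, 1466), (96.5, 1436), (112.5, 983), (141.0, 1081), (174.0, 1341)] 1448
```

View pics/m.png

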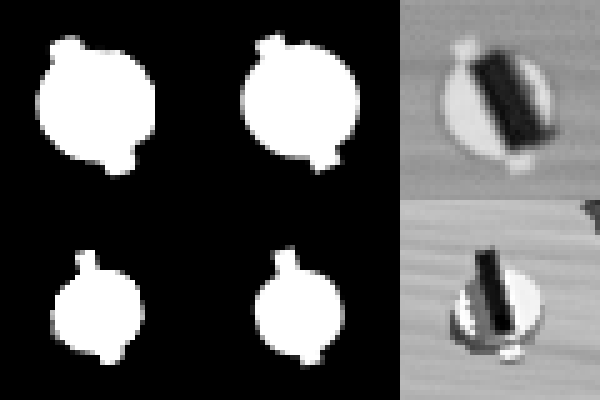

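```bash
python3 -c "
import pickle;[print(c,m['cx'],m['cy'],m['fx']) for c,m in pickle.load(open('cam.pkl','rb')).items()]"
```

```text
top 322.7221175050554 202.35181447805422 389.67861176575457
scene 321.39144732948046 203.35506077671295 484.4899686943298
```

>>> move_arm:
  jaw: [0, 0, 0, 0, 0, 0, 0, 0, 0, 0]
  delta_pos:
    - [0.02, 0.025, 0]
    - [0.02, 0.025, 0]
    - [0.02, 0.025, 0]
    - [0.02, 0.025, 0]
    - [0.02, 0.025, 0]
    - [0.02, 0.025, 0]
    - [0.02, 0.025, 0]
    - [0.02, 0.025, 0]
    - [0.02, 0.025, 0]
    - [0.02, 0.025, 0]
  yaw: [0.006, 0.006, 0.006, 0.006, 0.006, 0.006, 0.006, 0.006, 0.006, 0.006]

```text
time: 1.58
ee_pos: [0.3938, -0.2635, 0.4049]
tcp_rot: [180.0, -0.0, 24.0]
wrist_force: [0.3, -0.1, -0.2]
opening: 0.0856
grasp_force: 0.0
```

```bash
python3 -c "
from workcell import bot;o=bot.get_obs();print(o['time'],o['q'],o['ee_pos'],o['tcp_rot'])"
```

```text
1.5833 [-3.37930401e+01 -5.43301349e+00 -2.74310488e-01  9.51243912e+01
  6.71727203e-04  1.22199676e+02] [ 0.39377814 -0.26354065  0.40491433] [ 1.79971323e+02 -1.88521980e-02  2.40072893e+01]
```

>>> move_arm:
  jaw: [0, 0, 0, 0, 0, 0, 0, 0, 0, 0]
  delta_pos:
    - [0.008, 0.0104, 0]
    - [0.008, 0.0104, 0]
    - [0.008, 0.0104, 0]
    - [0.008, 0.0104, 0]
    - [0.008, 0.0104, 0]
    - [0.008, 0.0104, 0]
    - [0.008, 0.0104, 0]
    - [0.008, 0.0104, 0]
    - [0.008, 0.0104, 0]
    - [0.007, 0.0104, 0]
  yaw: [0.12, 0.12, 0.12, 0.12, 0.12, 0.12, 0.12, 0.12, 0.12, 0.12]

```text
time: 2.42
ee_pos: [0.4725, -0.1604, 0.4047]
tcp_rot: [180.0, 0.0, 93.1]
wrist_force: [0.1, -0.6, 0.3]
opening: 0.0852
grasp_force: 0.0
```

>>> move_arm:
  jaw: [0, 0, 0, 0, 0, 0, 0, 0, 0, 0]
  delta_pos:
    - [0, 0, -0.012]
    - [0, 0, -0.012]
    - [0, 0, -0.012]
    - [0, 0, -0.012]
    - [0, 0, -0.012]
    - [0, 0, -0.012]
    - [0, 0, -0.012]
    - [0, 0, -0.012]
    - [0, 0, -0.012]
    - [0, 0, -0.012]
  yaw: [0.12, 0.12, 0.12, 0.12, 0.12, 0.12, 0.12, 0.12, 0.12, 0.12]

```text
time: 3.25
ee_pos: [0.4721, -0.161, 0.2842]
tcp_rot: [-180.0, 0.0, 161.8]
wrist_force: [0.2, -0.2, 0.5]
opening: 0.0858
grasp_force: 0.0
```

>>> move_arm:
  jaw: [0, 0, 0, 0, 0, 0, 0, 0]
  delta_pos:
    - [0, 0, 0]
    - [0, 0, 0]
    - [0, 0, 0]
    - [0, 0, 0]
    - [0, 0, 0]
    - [0, 0, 0]
    - [0, 0, 0]
    - [0, 0, 0]
  yaw: [0.12, 0.12, 0.12, 0.12, 0.12, 0.12, 0.02, 0]

```text
time: 3.92
ee_pos: [0.4721, -0.161, 0.2847]
tcp_rot: [-180.0, 0.0, -156.2]
wrist_force: [0.4, 0.5, -0.2]
opening: 0.0855
grasp_force: 0.0
```

>>> move_arm:
  jaw: [0, 0, 0, 0, 0, 0, 0, 0]
  delta_pos:
    - [0.0005, 0.0015, -0.015]
    - [0, 0, -0.015]
    - [0, 0, -0.015]
    - [0, 0, -0.015]
    - [0, 0, -0.015]
    - [0, 0, -0.01]
    - [0, 0, -0.005]
    - [0, 0, 0]
  yaw: [0, 0, 0, 0, 0, 0, 0, 0]

```text
time: 4.58
ee_pos: [0.4723, -0.1594, 0.1938]
tcp_rot: [179.9, -0.1, -156.2]
wrist_force: [-0.7, -0.1, 0.2]
opening: 0.0855
grasp_force: 0.0
```

>>> move_arm:
  jaw: [0.3, 0.5, 0.6, 0.7, 0.8, 0.9, 1, 1, 1, 1]
  delta_pos:
    - [0, 0, 0]
    - [0, 0, 0]
    - [0, 0, 0]
    - [0, 0, 0]
    - [0, 0, 0]
    - [0, 0, 0]
    - [0, 0, 0]
    - [0, 0, 0]
    - [0, 0, 0]
    - [0, 0, 0]
  yaw: [0, 0, 0, 0, 0, 0, 0, 0, 0, 0]
  force: 40

```text
time: 5.42
ee_pos: [0.4728, -0.1595, 0.1951]
tcp_rot: [-180.0, 0.0, -156.1]
wrist_force: [-0.9, 1.0, 5.5]
opening: 0.0131
grasp_force: 40.0
```

>>> move_arm:
  jaw: [1, 1, 1, 1, 1, 1, 1, 1, 1, 1]
  delta_pos:
    - [0, 0, 0.005]
    - [0, 0, 0.015]
    - [0, 0, 0.02]
    - [0, 0, 0.025]
    - [0, 0, 0.025]
    - [0, 0, 0.025]
    - [0, 0, 0.025]
    - [0, 0, 0.02]
    - [0, 0, 0.015]
    - [0, 0, 0.005]
  yaw: [0, 0, 0, 0, 0, 0, 0, 0, 0, 0]

```text
time: 6.25
ee_pos: [0.4727, -0.1595, 0.377]
tcp_rot: [-179.9, 0.1, -156.1]
wrist_force: [0.4, 0.1, -1.2]
opening: 0.0128
grasp_force: 39.3
```

>>> move_arm:
  jaw: [1, 1, 1, 1, 1, 1, 1, 1, 1, 1]
  delta_pos:
    - [0.002, 0.01, 0]
    - [0.0025, 0.02, 0]
    - [0.0025, 0.02, 0]
    - [0.0025, 0.02, 0]
    - [0.0025, 0.02, 0]
    - [0.0025, 0.02, 0]
    - [0.0025, 0.02, 0]
    - [0.0025, 0.02, 0]
    - [0.0025, 0.02, 0]
    - [0.0025, 0.02, 0]
  yaw: [-0.045, -0.045, -0.045, -0.045, -0.045, -0.045, -0.045, -0.045, -0.045, -0.045]

```text
time: 7.08
ee_pos: [0.497, 0.0315, 0.3736]
tcp_rot: [-180.0, -0.1, 178.0]
wrist_force: [0.6, -0.0, -1.5]
opening: 0.0134
grasp_force: 39.2
```

>>> move_arm:
  jaw: [1, 1, 1, 1, 1, 1, 1, 1, 1, 1]
  delta_pos:
    - [0.0025, 0.024, 0]
    - [0.0025, 0.024, 0]
    - [0.0025, 0.024, 0]
    - [0.0025, 0.024, 0]
    - [0.0025, 0.024, 0]
    - [0.0025, 0.024, 0]
    - [0.0025, 0.024, 0]
    - [0.0025, 0.024, 0]
    - [0.0025, 0.024, 0]
    - [0.0025, 0.012, 0]
  yaw: [-0.045, -0.045, -0.045, -0.045, -0.045, -0.045, -0.045, -0.045, -0.045, -0.035]

```text
time: 7.92
ee_pos: [0.5219, 0.2608, 0.3731]
tcp_rot: [-179.9, -0.1, 152.9]
wrist_force: [0.7, 0.3, -1.5]
opening: 0.0131
grasp_force: 39.2
```

>>> move_arm:
  jaw: [1, 1, 1, 1]
  delta_pos:
    - [0, 0, -0.01]
    - [0, 0, -0.01]
    - [0, 0, 0]
    - [0, 0, 0]
  yaw: [0, 0, 0, 0]

```text
time: 8.25
ee_pos: [0.5219, 0.2576, 0.3532]
tcp_rot: [-179.9, -0.1, 152.9]
wrist_force: [-0.8, 0.5, -0.8]
opening: 0.0133
grasp_force: 39.2
```

```bash
python3 - <<'E'
from h import *
out=[]
for c in("scene","top"):
    im=camera(c)[:,:,::-1].copy();cv2.imwrite(f"pics/{c}2.png",im)
    for n in("lid","lid_bar"):
        for r in pinpoint(c,n)[:3]: print(c,n,np.round(r["xy"],1),round(r["confidence"],2))
    p=np.round(proj(c,[.525,.259,.16])).astype(int);r=45
    out.append(cv2.resize(im[p[1]-r:p[1]+r,p[0]-r:p[0]+r],(400,400),interpolation=cv2.INTER_CUBIC));print(c,p)
cv2.imwrite("pics/held.png",np.hstack(out))
E
```

```text
scene lid [285.8 173.4] 0.57
scene lid [237.7 225.7] 0.53
scene lid [387.4 193.8] 0.5
scene lid_bar [390.6 189.4] 0.8
scene lid_bar [235.4 218.7] 0.79
scene lid_bar [287.6 169.3] 0.75
scene [392 198]
top lid [456.9 225.1] 0.79
top lid [435.9 183.7] 0.69
top lid [385.6 270.8] 0.68
top lid_bar [395.3 269.3] 0.83
top lid_bar [465.9 229. ] 0.62
top lid_bar [438.4 179.2] 0.6
top [244 198]
```

View pics/held.png

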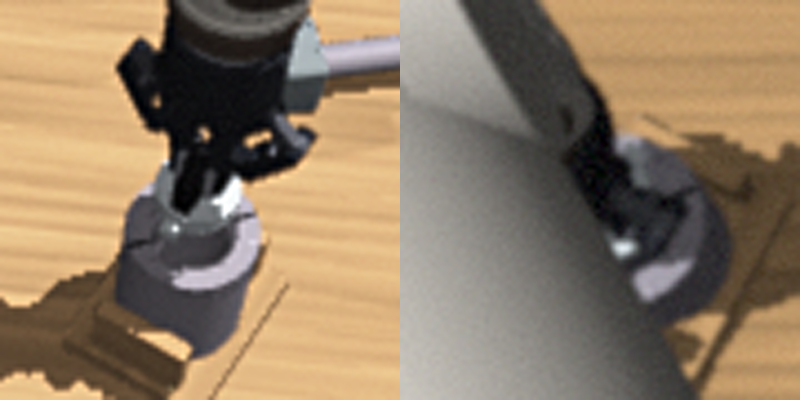

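The scene crop shows the lid held above the collar, with the front ear at scene px (386,205); the arm blocks the top view. By measured displacement the TCP should be at (.525,.2585), so I'll correct that and compare with a rendered outline.

>>> move_arm:
  jaw: [1, 1, 1, 1]
  delta_pos:
    - [0.0015, 0.0005, -0.005]
    - [0.0015, 0.0005, -0.005]
    - [0, 0, 0]
    - [0, 0, 0]
  yaw: [0, 0, 0, 0]

```text
time: 8.88
ee_pos: [0.5251, 0.2595, 0.344]
tcp_rot: [-179.9, -0.0, 152.9]
wrist_force: [-0.1, -0.2, -0.8]
opening: 0.0131
grasp_force: 39.3
```

```bash
python3 - <<'E'
from fit import *
o=bot.get_obs();p=o["ee_pos"];yw=np.radians(o["tcp_rot"][2]);print(p,o["tcp_rot"])
im=camera("scene")[:,:,::-1].copy();cv2.imwrite("pics/scene3.png",im)
x0,y0,S=362,165,10;W=55
big=cv2.resize(im[y0:y0+W,x0:x0+W],None,fx=S,fy=S,interpolation=cv2.INTER_CUBIC)
def draw(P,pose,col):
    c,s=np.cos(pose[2]),np.sin(pose[2]);Q=np.array([proj("scene",[pose[0]+c*a_-s*b_,pose[1]+s*a_+c*b_,pose[3]+z]) for a_,b_,z in P])
    cv2.polylines(big,[np.round((Q+.5-[x0,y0])*S).astype(np.int32)],True,col,1)
L=[p[0]+.001,p[1]-.001,yw,p[2]-.195]
draw([[.028*np.cos(t),.028*np.sin(t),z] for z in(0.016,) for t in a],L,(0,255,0))
draw([[.028*np.cos(t),.028*np.sin(t),0] for t in a],L,(0,255,0))
for s in(1,-1): draw([[s*.027,-.0065,0],[s*.036,-.0065,0],[s*.036,.0065,0],[s*.027,.0065,0]],L,(0,0,255)); draw([[s*.027,-.0065,.006],[s*.036,-.0065,.006],[s*.036,.0065,.006],[s*.027,.0065,.006]],L,(0,0,255))
F=[.526,.2575,np.radians(-27),.1235]
for r in(.045,.03): draw([[r*np.cos(t),r*np.sin(t),0] for t in a],F,(255,0,0))
for s in(1,-1): draw([[s*.03,-.009,0],[s*.038,-.011,0],[s*.038,.011,0],[s*.03,.009,0]],F,(255,255,0))
cv2.imwrite("pics/ov.png",np.hstack([big]))
E
```

```text
[0.52512474 0.25953525 0.34396457] [-1.79947500e+02 -3.88916199e-02  1.52913803e+02]
```

View pics/ov.png

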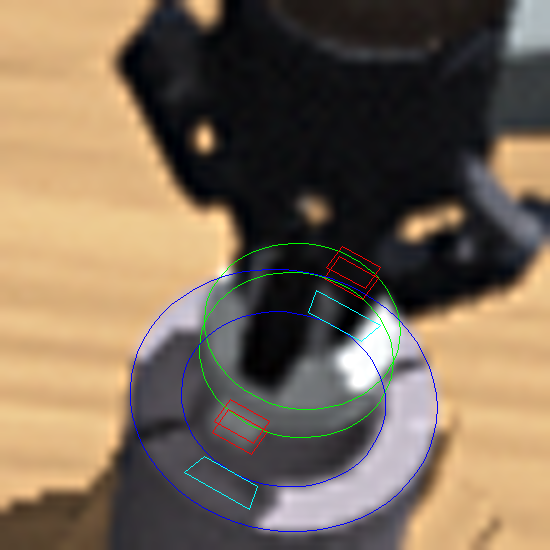

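The overlay agrees with the lid as seen. I'll check the predicted gap direction on the unobstructed first pictures.

```bash
python3 - <<'E'
from fit import *
out=[]
for c,F,(x0,y0),W,S in(("scene",[.526,.2575],(366,185),45,8.8),("top",[.524,.26],(226,178),50,7.9)):
    im=cv2.imread(f"pics/{c}.png")
    big=cv2.resize(im[y0:y0+W,x0:x0+W],(396,396),interpolation=cv2.INTER_CUBIC)
    def draw(P,z,col,th=np.radians(-27)):
        cs,s=np.cos(th),np.sin(th);Q=np.array([proj(c,[F[0]+cs*p-s*q,F[1]+s*p+cs*q,z]) for p,q in P])
        cv2.polylines(big,[np.round((Q+.5-[x0,y0])*396/W).astype(np.int32)],True,col,1)
    for r in(.045,.03): draw([[r*np.cos(t),r*np.sin(t)] for t in a],.1235,(255,0,0))
    for s in(1,-1):
        draw([[s*.03,-.009],[s*.038,-.011],[s*.038,.011],[s*.03,.009]],.1235,(255,255,0))
        draw([[s*.0315,-.0015],[s*.0445,-.0015],[s*.0445,.0015],[s*.0315,.0015]],.1235,(0,0,255),np.radians(-67))
    out.append(big)
cv2.imwrite("pics/gap.png",np.hstack(out))
E
```

```text
(no output)
```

View pics/gap.png

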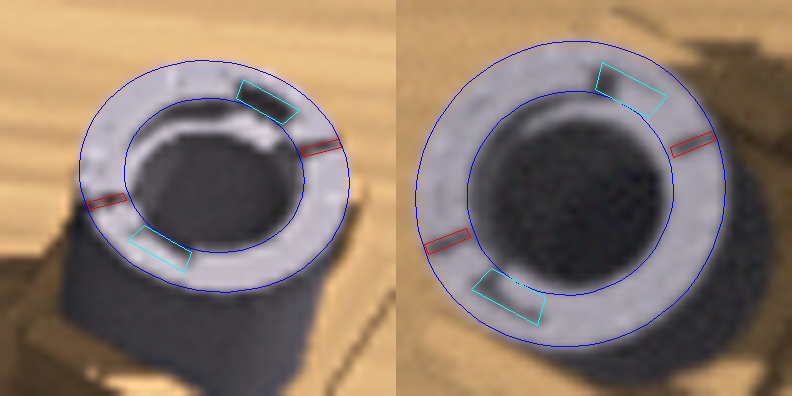

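The model outlines match the gaps and marks in both views (gaps at -27°, marks at -67°). Now I'll lower the lid.

>>> move_arm:
  jaw: [1, 1, 1, 1, 1, 1, 1, 1]
  delta_pos:
    - [0, -0.001, -0.004]
    - [0, 0, -0.004]
    - [0, 0, -0.004]
    - [0, 0, -0.004]
    - [0, 0, -0.004]
    - [0, 0, -0.003]
    - [0, 0, -0.003]
    - [0, 0, 0]
  yaw: [0, 0, 0, 0, 0, 0, 0, 0]

```text
time: 9.6
ee_pos: [0.525, 0.2585, 0.3179]
tcp_rot: [-180.0, -0.0, 152.9]
wrist_force: [0.7, 0.1, -2.6]
opening: 0.0135
grasp_force: 39.3
```

>>> move_arm:
  jaw: [1, 1, 1, 1, 1]
  delta_pos:
    - [0, 0, -0.002]
    - [0, 0, -0.002]
    - [0, 0, -0.002]
    - [0, 0, 0]
    - [0, 0, 0]
  yaw: [0, 0, 0, 0, 0]

```text
time: 10.02
ee_pos: [0.5251, 0.2585, 0.3126]
tcp_rot: [-180.0, -0.0, 152.9]
wrist_force: [-0.4, 0.6, -2.5]
opening: 0.013
grasp_force: 39.3
```

In the collar with no contact force so far.

>>> move_arm:
  jaw: [1, 1, 1, 1, 1, 1]
  delta_pos:
    - [0, 0, -0.002]
    - [0, 0, -0.002]
    - [0, 0, -0.002]
    - [0, 0, -0.001]
    - [0, 0, 0]
    - [0, 0, 0]
  yaw: [0, 0, 0, 0, 0, 0]

```text
time: 10.52
ee_pos: [0.5251, 0.2585, 0.3056]
tcp_rot: [-180.0, -0.0, 152.9]
wrist_force: [-0.4, -0.1, -1.5]
opening: 0.0128
grasp_force: 39.3
```

>>> move_arm:
  jaw: [1, 1, 1, 1]
  delta_pos:
    - [0, 0, -0.001]
    - [0, 0, -0.001]
    - [0, 0, 0]
    - [0, 0, 0]
  yaw: [0, 0, 0, 0]

```text
time: 10.85
ee_pos: [0.525, 0.2585, 0.3051]
tcp_rot: [179.9, 0.0, 152.9]
wrist_force: [-3.4, -0.6, 7.6]
opening: 0.0132
grasp_force: 40.5
```

The lid is home: z is .305 as predicted and it pushes back with 7.6 N. Now the clockwise turn, half at a time.

>>> move_arm:
  jaw: [1, 1, 1, 1, 1, 1, 1, 1, 1, 1]
  delta_pos:
    - [0, 0, 0]
    - [0, 0, 0.0005]
    - [0, 0, 0]
    - [0, 0, 0]
    - [0, 0, 0]
    - [0, 0, 0]
    - [0, 0, 0]
    - [0, 0, 0]
    - [0, 0, 0]
    - [0, 0, 0]
  yaw: [0, 0, -0.05, -0.05, -0.05, -0.05, -0.05, -0.05, -0.05, 0]

```text
time: 11.68
ee_pos: [0.5254, 0.2586, 0.3051]
tcp_rot: [179.9, 0.0, 132.7]
wrist_force: [0.2, -0.8, 5.4]
opening: 0.0132
grasp_force: 40.3
```

>>> move_arm:
  jaw: [1, 1, 1, 1, 1, 1, 1, 1, 1, 1]
  delta_pos:
    - [0, 0, 0]
    - [0, 0, 0]
    - [0, 0, 0]
    - [0, 0, 0]
    - [0, 0, 0]
    - [0, 0, 0]
    - [0, 0, 0]
    - [0, 0, 0]
    - [0, 0, 0]
    - [0, 0, 0]
  yaw: [-0.05, -0.05, -0.05, -0.05, -0.05, -0.05, -0.04, 0, 0, 0]

```text
time: 12.52
ee_pos: [0.5254, 0.2586, 0.3051]
tcp_rot: [179.9, -0.0, 113.5]
wrist_force: [0.7, 0.3, 5.5]
opening: 0.0133
grasp_force: 40.3
```

```bash
python3 - <<'E'
from fit import *
o=bot.get_obs();print(o["ee_pos"],o["tcp_rot"],o["wrist_force"],o["torque"],o["grasp_force"])
im=camera("scene")[:,:,::-1].copy()
cv2.imwrite("pics/end.png",cv2.resize(im[175:225,365:415],(500,500),interpolation=cv2.INTER_CUBIC))
E
```

```text
[0.52535128 0.25858115 0.30511044] [ 1.79895234e+02 -4.10626231e-03  1.13458051e+02] [0.6914465  0.26037533 5.49809113] [-0.0434366   0.03903347 -0.08508493] 40.33542573451996
```

View pics/end.png

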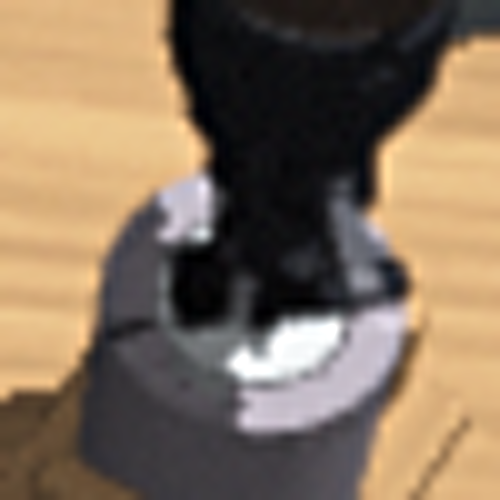

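The end crop shows the lid seated flush in the collar with its bar in the grip, its end at about (190,320) pointing at the vent mark at (130,325). The tool is at 113.5° and the marks at 113°, with nothing resisting, so I'm handing in.

```bash
python3 -c "
from workcell import bot;print(bot.job_done())"
```

```text
the job is handed in; nothing more can be done
None
```

The lid is fully home in the collar, turned about 39° clockwise so its bar points at the vent marks, and still gripped at 40 N; I handed the job in at about 12.6 s and got no verdict back.

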